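Enable the laser with its interlock key

ROBOT

A 6-joint arm with a two-finger parallel gripper is mounted at the origin on a cart in front of the work surface, level with it; the furniture and walls round the work are solid. World frame = base frame: x ahead of the robot, y to its left, z up, the work surface at z = 0. Lengths are in m, angles in rad, forces in N, time in s.
With the tool pointing down it reaches from about 0.275 to 0.875 m from the base axis. Payload 12.5 kg.
Tool frame: the origin (TCP) lies on the centre line of the jaws, within the pads' length; the fingertips stand r.finger_overhang ahead of it and the grasp point (between the pads) lies 3 mm ahead of it (r.finger_overhang is the distance from the TCP to the fingertips, in m); z points along the fingers, y is the line along which they close (so a half turn about z gives the same grasp; the last joint's range is limited). The gripper opens to 85 mm and grips with 20 to 120 N. Pads are 22 mm wide; open, the fingers measure 114 mm over their backs; the gripper's body (76 mm by 85 mm) begins 54 mm behind the grasp point. The pads swing forward as they close: fully open they stand 13 mm farther back than shut.
Start: joints at [-1.339, 0.351, 1.652, -0, 1.139, -0.085], TCP at [0.171, -0.523, 0.253] pointing down, gripper open.
Joint ranges: [-2.75, 2.75], [-0.79, 2.1], [0.01, 2.65], [-1.57, 4.71], [0.07, 3.14], [-2.87, 2.87]. Speed limits (rad/s): [2.22, 2.22, 2.79, 3.14, 3.14, 3.14].

INTERFACE

Orientations are given as a unit quaternion [x, y, z, w].
In Python, from cell import r, optics gives the robot as it stands. The module is installed in compiled form; this text tells all that it offers. Calls block until the motion is done:
- r.move_to(position, orientation): joint-space move of the TCP to a pose.
- r.move_linear(position, rot=None, vel=0.15): straight line of the TCP; rot=None keeps the orientation; vel is the mean speed in m/s.
- r.set_joints(angles): joint-space move.
- r.set_gripper(opening, squeeze=None): opening from 0.0 (shut) to 1.0 (fully open); squeeze is the grip in N (None keeps the last); returns when the fingers have stopped.
- r.sleep(seconds).
- r.inverse_kinematics(position, orientation): joint angles nearest the present ones, or None.
- optics.get_image(name): name is "side" or "top"; returns a dict with "pixels" (384x512x3 uint8, red, green, blue), "depth" (384x512 float32, m along the optical axis (not along the pixel's ray), 0 where there is no reading), "fx", "fy", "cx", "cy" (pixels), "camera_from_world" (4x4, takes a point from world to camera coordinates). Camera axes: x right, y down, z forward; pixel columns grow to the right and rows downward; lengths in m; the calibration is good to about 2 mm. A picture is of the moment at which its call begins.
A pose or a line that the arm cannot do raises r.PlanningError and nothing moves.
- r.hand_in(): hands the job in; it is judged then, once.
Readings, each from a call of its own:
- r.current_t(): time.
- r.current_q(): joint angles.
- r.current_qvel(): joint speeds.
- r.current_effort(): joint torques, N m.
- r.current_tool_pos(): TCP position.
- r.current_ee_rot(): TCP orientation.
- r.current_contact_force(): force on the tool from outside, world axes, zero at the start.
- r.current_torque(): the same for the moment, N m.
- r.current_opening(): opening from 0.0 (shut) to 1.0 (fully open).
- r.current_finger_force(): force on a finger pad.
Only numpy, scipy, OpenCV 4.12 (cv2) and the standard library are available. Lean on these libraries where they do the work, as an engineer would, in place of code of your own. Each camera call takes 0.05 s, during which the arm holds its last target. There are 200 camera calls.

TASK

Take the big red-handled interlock key out of its blue stand, put its blade into the key switch on the sloping face of the laser controller, push it in against the spring, turn it a quarter turn clockwise to on (the green mark), and let it spring back up so that it stays latched there when you let go. Leave the beaker, bottle, dishes and tube rack where they are.

Things in the scene. Friction and masses are not known exactly. Their poses are not given: they have to be found in the camera images.
- key: Loose flat key, 102 mm long, 50 to 100 g, hanging upright in the stand. Origin at its blade's tip; z along the shank to the handle, x across the blade's width, y its thickness. Steel blade z 0 to 16 mm, 26 wide (x), 7 thick (y), edges at the tip rounded by 3 mm; shank 7 mm round, z 16 to 52; red handle z 52 to 102, 40 wide (x), 12 thick (y). Symmetric under a half turn about z.
- key_grip (a point): Where to grip the key: on its axis, mid-handle, 85 mm from the blade's tip (key z), across the 12 mm thickness (key y). Same axes as the key.
- stand: Fixed blue block, 56 (x) x 70 (y) x 60 mm high, on a dark foot 90 x 100 x 6 mm; origin under its centre, z up. In its pocket, 29 (y) x 10 mm (x), the key hangs with the handle's lower edge on the block's top; lift it straight up by more than 60 mm to free it. Place and yaw vary; it stands left or right of the controller.
- console: Fixed laser controller: grey box 150 x 180 (y) x 50 mm leaning back on a wire stand, face sloping at 35 degrees, low edge towards its front (-x). About 160 mm deep, highest edge 130 mm. Origin on the bench under the box, z up. The face also has a display and a red mushroom button 22 mm high, 86 mm from the key slot. Place and yaw vary.
- keyswitch: Bright 60 mm square switch plate in the controller's face. Origin: centre of the key slot's mouth, on the plate's surface. z points out of the face, 35 degrees from vertical towards the controller's front; x up the slope; y along the slot. The key goes in with its z along this z, its width along y. Slot 28 (y) x 9 mm (x), plate 5 mm thick. Black marks: off; green mark at +x: on.
- plug (a joint): Turn of the brass pocket under the plate, driven by the blade, rad: 0 off (blade along y), growing clockwise seen from outside; on about 1.57 (blade along x), hard stop 1.63. Blade play 0.08 rad, friction 0.03 N m. The key turns only while its tip is more than 25 mm below the plate's surface, and at on springs up 4 mm into a recess (tip 21 mm below), latched: it neither turns nor pulls out.
- pusher (a joint): How far the spring-loaded pocket is pushed in along the slot's axis, m. At 0 its floor is 19 mm below the plate's surface; the blade's tip pushes it to the stop at 0.009 (28 mm below). Spring 3 N at first, 9.5 N at the stop. It must be pushed in by more than 0.006 for the key to turn; about 0.002 with the key latched.
- beaker: Clear beaker, 90 mm in diameter, 133 mm high, origin at the centre of its underside. Leave it alone.
- bottle: White bottle with a blue cap, 60 mm in diameter, 120 mm high, origin at the centre of its underside. Leave it alone.
- dishes: Small stack of beige dishes, 60 mm in diameter, 45 mm high, origin at the centre of its underside. Leave it alone.
- tubes: Blue tube rack, 52 x 136 x 60 mm, origin at the centre of its underside. Leave it alone.
Things that resemble listed ones, but are neither listed nor needed, are in the scene too. There is more than one size of the stand; the one meant has the size given above.

How it is judged:
By the outcome, as a careful person would: the job done as asked, in the order asked, and still so for the second after the job is handed in, with the robot touching nothing.
It also fails if it takes over 64 s, if anything falls off the work surface, if the arm or the gripper's body presses on something with over 40 N, if the wrist force passes 120 N, or if a joint passes its speed limit or range.

## Working session

There is one attempt and no reset: what is moved stays moved. The work goes in short steps, each a Python script; the robot and the scene stay as the last script left them, time stands still between calls to the robot, and variables do not carry over. Pictures are saved under pics/ and viewed, at most 10 in all, crops included, and the job is handed in when it is done.

```bash
mkdir -p pics; cat > h.py <<'E'
import numpy as np, cv2
from scipy.spatial.transform import Rotation as R
from cell import r, optics
def grab(n):
    d=optics.get_image(n); np.savez(f'{n}.npz',**{k:np.asarray(v) for k,v in d.items()}); return d
def cloud(d):
    v,u=np.mgrid[0:384,0:512]; z=d['depth']
    p=np.stack([(u-d['cx'])/d['fx']*z,(v-d['cy'])/d['fy']*z,z],-1)
    T=np.linalg.inv(d['camera_from_world']); w=p@T[:3,:3].T+T[:3,3]; w[z==0]=np.nan; return w
E
python3 - <<'E'
from h import *
ims=[]
for n in('top','side'):
    d=grab(n); cv2.imwrite(f'pics/{n}0.png',cv2.resize(d['pixels'][...,::-1],(800,600),interpolation=cv2.INTER_CUBIC))
    print(n,np.linalg.inv(d['camera_from_world']).round(3).tolist(),d['fx'])
print(r.finger_overhang,r.current_t())
E
```

```text
top [[-0.016, -0.998, 0.063, 0.51], [-1.0, 0.015, -0.014, -0.003], [0.013, -0.063, -0.998, 1.163], [0.0, 0.0, 0.0, 1.0]] 356.8269442163467
side [[-0.997, 0.037, -0.065, 0.653], [0.073, 0.651, -0.755, 1.014], [0.015, -0.758, -0.652, 0.937], [0.0, 0.0, 0.0, 1.0]] 421.1330366339484
0.022 0.1
```

View pics/top0.png

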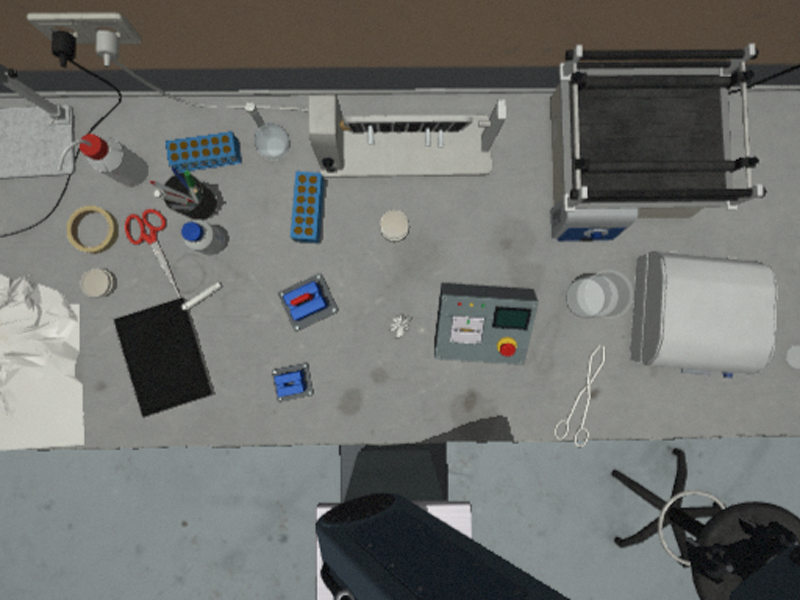

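View pics/side0.png

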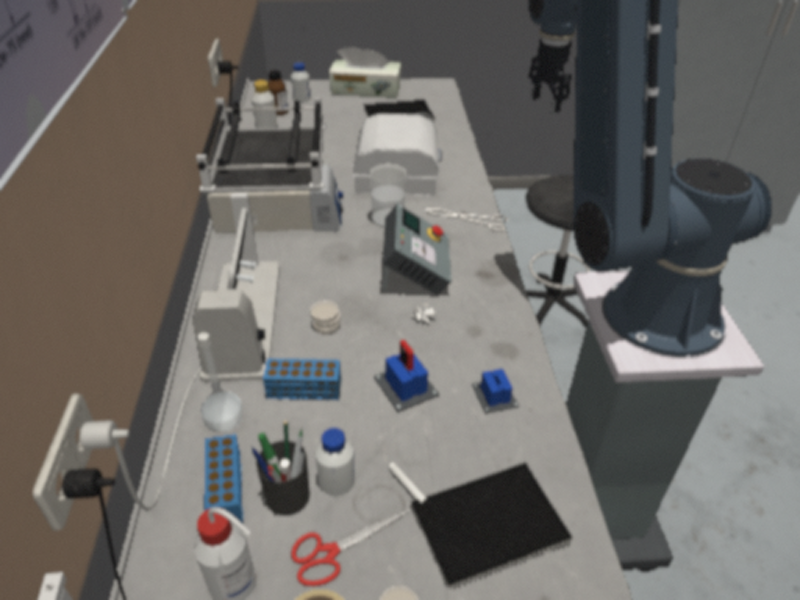

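The top view has two blue stands: a larger one at (307,300) holding the red key, and a small empty one at (290,383). The one with the key and the larger block fits. The controller is at (487,322), with its plate at (467,330) and its low edge towards the robot.

```bash
cat > m.py <<'E'
from h import *
import sys
tiles=[]
def load(n):
    z=np.load(n+'.npz'); return {k:z[k] for k in z.files}
D={n:load(n) for n in('top','side')}
def proj(d,P):
    c=P@d['camera_from_world'][:3,:3].T+d['camera_from_world'][:3,3]
    return np.stack([c[...,0]/c[...,2]*d['fx']+d['cx'],c[...,1]/c[...,2]*d['fy']+d['cy']],-1)
def rectify(d,o,ex,ey,half,px):   # metric view of plane: image right=ex... up=ey
    n=int(2*half/px); a=(np.arange(n)-n/2+.5)*px
    P=o+a[None,:,None]*ex+(-a)[:,None,None]*ey
    uv=proj(d,P).astype(np.float32)
    return cv2.remap(d['pixels'],uv[...,0],uv[...,1],cv2.INTER_CUBIC)
if __name__=='__main__':
    for n,d in D.items():
        w=cloud(d); p=d['pixels'].astype(int); hsv=cv2.cvtColor(d['pixels'],cv2.COLOR_RGB2HSV)
        if n=='top': c0=w[192,196]; k0=w[206,312]; print(c0,k0)
        near=np.hypot(w[...,0]-c0[0],w[...,1]-c0[1])<.08
        blue=near&(hsv[...,0]>100)&(hsv[...,0]<130)&(hsv[...,1]>120)&(w[...,2]>.052)&(w[...,2]<.068)
        red=near&((hsv[...,0]<8)|(hsv[...,0]>172))&(hsv[...,1]>120)&(w[...,2]>.07)
        foot=near&(w[...,2]>.003)
        for nm,m in(('blue',blue),('red',red)):
            q=w[m]; rc=cv2.minAreaRect((q[:,:2]*1000).astype(np.float32)); print(n,nm,len(q),rc,np.percentile(q[:,2],[5,50,95]).round(3),q.mean(0).round(4))
        mc=(abs(w[...,0]-k0[0])<.1)&(abs(w[...,1]-k0[1])<.11)&(w[...,2]>.03)
        q=w[mc]; rng=np.random.default_rng(0); best=None
        for _ in range(400):
            a=q[rng.choice(len(q),3,False)]; nn=np.cross(a[1]-a[0],a[2]-a[0]); l=np.linalg.norm(nn)
            if l<1e-6: continue
            nn/=l; nn*=np.sign(nn[2]); s=(abs((q-a[0])@nn)<.003).sum()
            if nn[2]>.6 and nn[2]<.95 and(best is None or s>best[0]): best=(s,nn,a[0])
        i=q[abs((q-best[2])@best[1])<.003]; c=i.mean(0); nn=np.linalg.svd(i-c,full_matrices=False)[2][2]; nn*=np.sign(nn[2])
        print(n,'plane',len(i),len(q),c.round(4),nn.round(4),'tilt',np.degrees(np.arccos(nn[2])).round(2),'yaw',np.degrees(np.arctan2(-nn[1],-nn[0])).round(2))
        F=locals().get('F') or (c,nn)
    c,nn=F; yaw=np.arctan2(-nn[1],-nn[0]); t=np.radians(35)
    ex=np.array([np.cos(yaw)*np.cos(t),np.sin(yaw)*np.cos(t),np.sin(t)]); ez=np.array([-np.cos(yaw)*np.sin(t),-np.sin(yaw)*np.sin(t),np.cos(t)]); ey=np.cross(ez,ex)
    np.savez('face.npz',c=c,ex=ex,ey=ey,ez=ez)
    o=np.array([*c0[:2],.06])
    t1=[rectify(d,c,-ey,ex,.1,.0006) for d in D.values()]
    t2=[rectify(d,o,np.array([0,-1.,0]),np.array([1.,0,0]),.075,.15/len(t1[0])) for d in D.values()]
    m=np.vstack([np.hstack(t1),np.hstack(t2)])[...,::-1]; m=m[:, :]; s=600/m.shape[0]; print(m.shape,s)
    cv2.imwrite('pics/rect.png',cv2.resize(m,None,fx=s,fy=s,interpolation=cv2.INTER_AREA))
E
python3 m.py
```

```text
[0.56841562 0.15992052 0.09291602] [ 0.52113412 -0.1868179   0.09561381]
top blue 312 ((569.6333618164062, 170.5281524658203), (55.9881591796875, 69.2281494140625), 24.085464477539062) [0.054 0.058 0.061] [0.5685 0.1691 0.0578]
top red 50 ((570.8699951171875, 169.51177978515625), (11.979255676269531, 37.06727981567383), 21.572214126586914) [0.095 0.107 0.11 ] [0.5709 0.1678 0.1056]
top plane 2016 2980 [ 0.5061 -0.1793  0.0868] [-0.579   0.0538  0.8135] tilt 35.56 yaw -5.31
side blue 243 ((569.1641235351562, 176.58767700195312), (54.303192138671875, 66.11459350585938), 21.956106185913086) [0.054 0.06  0.063] [0.5716 0.1842 0.0594]
side red 73 ((570.87744140625, 176.5738983154297), (10.169515609741211, 34.172218322753906), 23.868288040161133) [0.075 0.103 0.111] [0.5688 0.1812 0.0982]
side plane 861 1731 [ 0.5064 -0.1675  0.0889] [-0.5757  0.0609  0.8154] tilt 35.38 yaw -6.04
(666, 666, 3) 0.9009009009009009
```

View pics/rect.png

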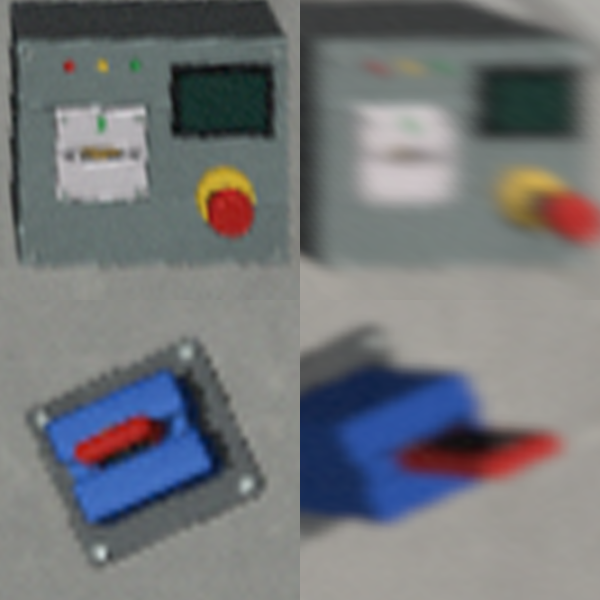

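The enlarged crop confirms the larger stand with the key: its 56x69 mm top matches. The plate with its brass slot is at crop (100,153), and the green mark is above it. Next I'll refine by fitting silhouettes in both cameras, then go to the pre-grasp pose.

```bash
cat > fit.py <<'E'
from m import *
from scipy.optimize import minimize
U=8
def hullmask(pts,roi):
    m=np.zeros(((roi[3]-roi[1])*U,(roi[2]-roi[0])*U),np.uint8)
    p=(pts-np.array(roi[:2])+.5)*U-.5
    h=cv2.convexHull(p.astype(np.float32))
    cv2.fillConvexPoly(m,np.round(h*16).astype(np.int32),1,shift=4); return m
def up(img,roi): return cv2.resize(img[roi[1]:roi[3],roi[0]:roi[2]],None,fx=U,fy=U,interpolation=cv2.INTER_CUBIC)
def roi_of(d,P,pad=12):
    uv=proj(d,P); a=uv.min(0).astype(int)-pad; b=uv.max(0).astype(int)+pad; return [*a,*b]
def run(cams,masks,rois,model,x0,step):
    def cost(x):
        s=0
        for c in cams:
            k=hullmask(proj(D[c],model(x)),rois[c]); s+=1-(k&masks[c]).sum()/(k|masks[c]).sum()
        return s
    sx=np.vstack([x0]+[np.array(x0)+np.eye(len(x0))[i]*step[i] for i in range(len(x0))])
    o=minimize(cost,x0,method='Nelder-Mead',options=dict(initial_simplex=sx,xatol=1e-5,fatol=1e-6,maxiter=400)); return o.x,o.fun
def big(m,hull=True):
    n,l,s,_=cv2.connectedComponentsWithStats(m.astype(np.uint8)); m=(l==1+s[1:,4].argmax()).astype(np.uint8)
    pts=cv2.findNonZero(m); o=np.zeros_like(m); cv2.fillConvexPoly(o,cv2.convexHull(pts),1); return o
def block(x):
    a=np.array([[sx*.028,sy*.035,z] for sx in(-1,1) for sy in(-1,1) for z in(.006,.06)])
    return a@R.from_euler('z',x[2]).as_matrix().T+[x[0],x[1],0]
def frame(yaw): return (R.from_euler('z',yaw)*R.from_euler('y',-35,degrees=True)).as_matrix()
def plate(x): # x: lateral px,py on face, height z, yaw
    a=np.array([[i*.03,j*.03,0] for i in(-1,1) for j in(-1,1)]); return a@frame(x[3]).T+x[:3]
if __name__=='__main__':
    x0=[.570,.171,np.radians(24)]; M={};Ro={}
    for c,d in D.items():
        Ro[c]=roi_of(d,block(x0)); h=cv2.cvtColor(up(d['pixels'],Ro[c]),cv2.COLOR_RGB2HSV)
        M[c]=big((h[...,0]>105)&(h[...,0]<130)&(h[...,1]>130))
    for cams in(['top'],['side'],['top','side']): print('stand',cams,*run(cams,M,Ro,block,x0,[.005,.005,.05]))
    f=np.load('face.npz'); s=.2/300
    o=f['c']-f['ey']*(102-150)*s+f['ex']*(150-153)*s
    w=cloud(D['top']); 
    x0=[*o,np.radians(-5.6)]; M={};Ro={}
    for c,d in D.items():
        Ro[c]=roi_of(d,plate(x0),6); h=cv2.cvtColor(up(d['pixels'],Ro[c]),cv2.COLOR_RGB2HSV)
        t=(130+ (h[...,2].max()))//2*0+150
        M[c]=big(h[...,2]>t); print(c,np.percentile(h[...,2],[10,50,80,95]),M[c].mean())
        q=cloud(d); uv=proj(d,plate(x0)); m=np.zeros((384,512),np.uint8); cv2.fillConvexPoly(m,cv2.convexHull(uv.astype(np.int32)),1)
        m=cv2.erode(m,np.ones((3,3)))>0; print('  plate depth pts offset along ez from x0 (mm)',np.nanmedian((q[m]-o)@f['ez'])*1000)
    z0=x0[2]
    for cams in(['top'],['side']):
        x,fn=run(cams,M,Ro,lambda x:plate([x[0],x[1],z0+((x[0]-x0[0])*np.cos(x[2])+(x[1]-x0[1])*np.sin(x[2]))*np.tan(np.radians(35)),x[2]]),[x0[0],x0[1],x0[3]],[.005,.005,.05]); print('plate',cams,x,z0+((x[0]-x0[0])*np.cos(x[2])+(x[1]-x0[1])*np.sin(x[2]))*np.tan(np.radians(35)),fn)
    print('plate both',*run(['top','side'],M,Ro,plate,x0,[.005,.005,.004,.05]))
E
python3 fit.py
```

```text
stand ['top'] [0.57125481 0.170857   0.4164492 ] 0.04118789714549109
stand ['side'] [0.56951927 0.17221473 0.24532989] 0.1757845876729095
stand ['top', 'side'] [0.57156114 0.17113091 0.41332362] 0.2443300620660609
top [109. 114. 171. 182.] 0.32613357843137253
  plate depth pts offset along ez from x0 (mm) 1.2910567767416068
side [ 44. 127. 167. 196.] 0.21811026674937964
  plate depth pts offset along ez from x0 (mm) 3.256111309021027
plate ['top'] [ 0.50749973 -0.14692539 -0.07118892] 0.08561132776375727 0.038377953484070804
plate ['side'] [ 0.50676412 -0.14994236 -0.19967597] 0.0854933005010482 0.13438496681320578
plate both [ 0.50747361 -0.14657728  0.08760797 -0.11652154] 0.21425523044169836fit.py:41: RuntimeWarning: overflow encountered in scalar add
  t=(130+ (h[...,2].max()))//2*0+150
```

```bash
cat > geo.py <<'E'
from fit import *
S=np.array([.5713,.1710]); SY=.416
K=np.array([.5074,-.147,.0870]); KY=-.09
def down(s):
    y=s*np.array([np.cos(SY),np.sin(SY),0]); z=np.array([0,0,-1.]); return R.from_matrix(np.stack([np.cross(y,z),y,z],1))
def sw(s,turn=0.,yaw=KY):
    F=frame(yaw); y=s*F[:,0]; z=-F[:,2]; return R.from_matrix(np.stack([np.cross(y,z),y,z],1))*R.from_euler('z',turn)
def at(tip,s,turn=0.): # TCP for key tip at tip (height of tip above plate surface)
    return K+frame(KY)[:,2]*(tip+.088)
E
python3 - <<'E'
from geo import *
np.set_printoptions(precision=2,suppress=True)
f=lambda p,R_:r.inverse_kinematics(list(p),list(R_.as_quat()))
for s in(1,-1):
    print('grasp',s,f([*S,.096],down(s)),f([*S,.20],down(s)))
    print('sw',s,f(at(.04,s),sw(s)),f(at(-.028,s),sw(s)),[f(at(-.028,s),sw(s,t)) for t in(.5,1.0,1.57,1.7)])
E
```

```text
grasp 1 [ 0.21  0.63  1.64 -0.    0.87 -0.2 ] [ 0.21  0.49  1.58 -0.    1.07 -0.2 ]
sw 1 [-0.55  0.11  2.29  0.99  0.31 -1.35] [-0.5   0.31  2.25  1.51  0.23 -1.85] [array([-0.5 ,  0.31,  2.25,  1.51,  0.23, -1.35]), array([-0.5 ,  0.31,  2.25,  1.51,  0.23, -0.85]), array([-0.5 ,  0.31,  2.25,  1.51,  0.23, -0.28]), array([-0.5 ,  0.31,  2.25,  1.51,  0.23, -0.15])]
grasp -1 None None
sw -1 [-0.55  0.11  2.29  0.99  0.31  1.79] [-0.5   0.31  2.25  1.51  0.23  1.29] [array([-0.5 ,  0.31,  2.25,  1.51,  0.23,  1.79]), array([-0.5 ,  0.31,  2.25,  1.51,  0.23,  2.29]), array([-0.5 ,  0.31,  2.25,  1.51,  0.23,  2.86]), None]
```

```bash
python3 - <<'E'
from geo import *
f0=lambda:print(round(r.current_t(),2),'F',np.round(r.current_contact_force(),2),'op',round(r.current_opening(),3),'ff',np.round(r.current_finger_force(),1),np.round(r.current_tool_pos(),4))
q=list(down(1).as_quat())
r.move_to([*S,.20],q); f0()
r.move_linear([*S,.096]); f0()
r.set_gripper(0.0,40); f0()
r.move_linear([*S,.22]); f0()
r.move_to(list(at(.05,1)),list(sw(1).as_quat())); f0(); print(np.round(r.current_q(),2))
for n in('top','side'): grab(n)
import m; from importlib import reload
f=frame(KY); T=[]
for n in('top','side'):
    d=m.load(n); uv=proj(d,K).astype(int); c=d['pixels'][uv[1]-60:uv[1]+40,uv[0]-50:uv[0]+50,::-1]
    T.append(cv2.resize(c,(400,400),interpolation=cv2.INTER_CUBIC)); print(n,uv)
cv2.imwrite('pics/hover.png',np.hstack(T))
E
```

```text
2.92 F [-0.06 -0.18  0.16] op 0.996 ff 0.0 [0.5715 0.1703 0.2001]
3.77 F [-0.13  0.47 -0.37] op 0.996 ff 0.0 [0.5718 0.1711 0.0968]
4.42 F [1.42 0.2  2.46] op 0.136 ff 42.4 [0.5713 0.171  0.0961]
5.4 F [-0.01  0.4  -1.45] op 0.135 ff 42.1 [0.5708 0.1709 0.219 ]
6.69 F [ 0.72  0.05 -0.99] op 0.137 ff 42.2 [ 0.4293 -0.1397  0.2002]
[-0.56  0.08  2.3   0.93  0.33 -1.3 ]
top [298 210]
side [270 159]
```

View pics/hover.png

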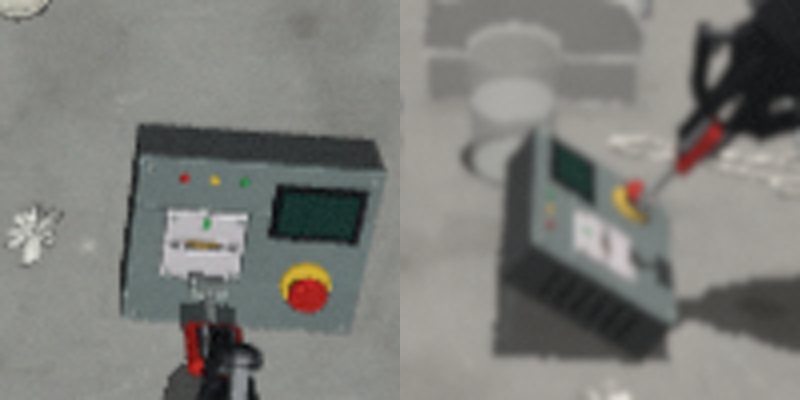

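The hover view shows the key held straight. From above, the blade is at crop (207,285), just down-slope of the slot at (205,245). I'll go close and compare with metric crops.

```bash
cat > look.py <<'E'
from geo import *
import m
def look(tip,name,off=np.zeros(3)):
    F=frame(KY); T=[]
    for n in('top','side'):
        d=grab(n)
        for h in(0,tip):
            im=rectify(d,K+F[:,2]*h,-F[:,1],F[:,0],.04,.0002)[...,::-1].copy()
            cv2.line(im,(200,0),(200,400),(0,255,255),1); cv2.line(im,(0,200),(400,200),(0,255,255),1)
            a=int(round(.013/.0002)); b=int(round(.0035/.0002)); cv2.rectangle(im,(200-a,200-b),(200+a,200+b),(0,200,0),1)
            T.append(cv2.resize(im,(300,300)))
    cv2.imwrite(name,np.vstack([np.hstack(T[:2]),np.hstack(T[2:])]))
E
python3 - <<'E'
from look import *
r.move_linear(list(at(.008,1)),list(sw(1).as_quat()),.08); r.sleep(.2)
print(r.current_t(),np.round(r.current_contact_force(),2),np.round(r.current_tool_pos()-at(.008,1),4))
look(.008,'pics/near.png')
E
```

```text
7.6667 [ 0.07 -0.31 -1.16] [ 0.     -0.      0.0004]
```

View pics/near.png

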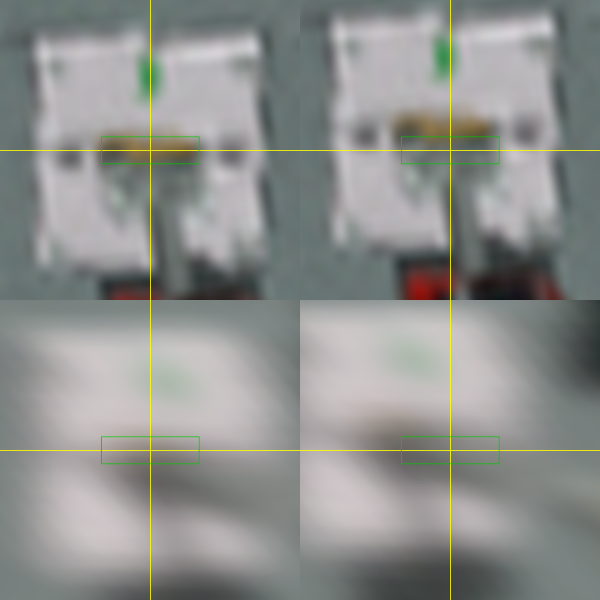

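```bash
sed -i 's/KY=-.09/KY=-.07/' geo.py; cat > ov.py <<'E'
from geo import *
import m
def ov(name,keyK,keyF,tip):
    T=[]
    for n,win in(('top',(44,33)),('side',(44,33))):
        d=m.load(n); c0=np.round(proj(d,K)).astype(int); s=9
        x0,y0=c0-np.array([win[0]//2,win[1]//2-3])
        im=cv2.resize(d['pixels'][y0:y0+win[1],x0:x0+win[0],::-1],None,fx=s,fy=s,interpolation=cv2.INTER_CUBIC); im2=im.copy()
        def poly(P,F,o,col):
            uv=(proj(d,np.array(P)@F.T+o)-[x0,y0]+.5)*s; cv2.polylines(im2,[np.round(uv).astype(np.int32)],True,col,1)
        F=frame(KY); sq=lambda a,b,z:[[a,b,z],[-a,b,z],[-a,-b,z],[a,-b,z]]
        poly(sq(.03,.03,0),F,K,(255,0,0)); poly(sq(.0045,.014,0),F,K,(255,0,255))
        fl=lambda w,z0,z1:[[0,w,z0],[0,w,z1],[0,-w,z1],[0,-w,z0]]
        o=keyK+keyF[:,2]*tip
        for p in(fl(.013,0,.016),fl(.0035,.016,.052),fl(.02,.052,.102)): poly(p,keyF,o,(0,255,0))
        T.append(np.vstack([im,im2]))
    cv2.imwrite(name,np.hstack(T)); print(T[0].shape)
if __name__=='__main__': ov('pics/ov1.png',K,frame(-.09),.0084)
E
python3 ov.py
```

```text
(594, 396, 3)
```

View pics/ov1.png

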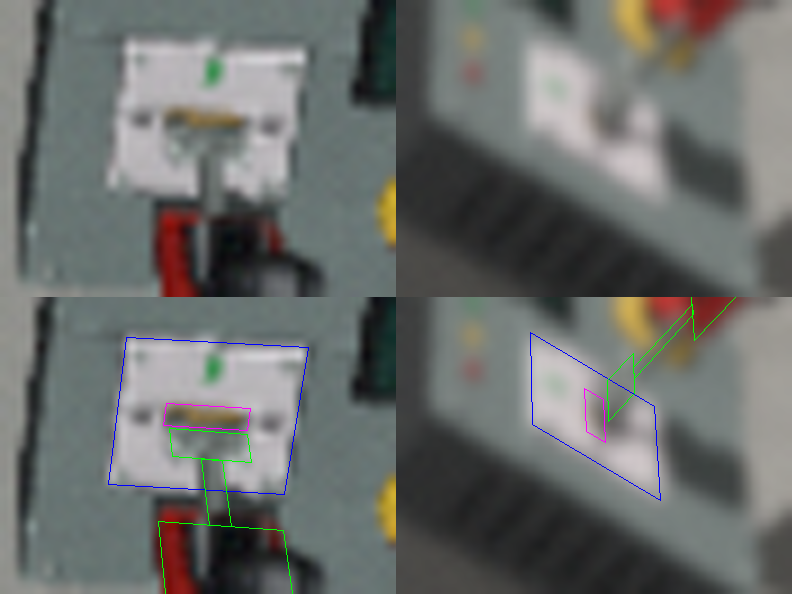

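Overlay: the plate outline (blue) matches, with the slot centred at (207,117). The shank at (210,180) sits about 3–5 px left of the model, so the key is roughly 1 mm towards +y. I'll start inserting in small steps, watching the force.

```bash
cat > ins.py <<'E'
from geo import *
F=frame(KY)
def goto(tip,dx=0,dy=0,turn=0,vel=.04):
    r.move_linear(list(at(tip,1)+F[:,0]*dx+F[:,1]*dy),list(sw(1,turn).as_quat()),vel)
def force():
    a=[]
    for _ in range(4): a.append(r.current_contact_force()); r.sleep(.02)
    f=np.mean(a,0)-np.array([0,-.1,-1.0]); return np.round(f@F,1)
def st(tag):
    e=(np.array(r.current_tool_pos())-at(0,1))@F
    print(tag,'t',round(r.current_t(),1),'Fxyz',force(),'M',np.round(np.array(r.current_torque())@F,2),'pos mm',np.round(e*1000,1),'op',round(r.current_opening(),3),flush=True)
E
python3 - <<'E'
from ins import *
dx,dy=0,-.0007
goto(.006,dx,dy); st(6)
for h in(.003,.001,-.001,-.003,-.005,-.008):
    goto(h,dx,dy); st(h)
    if np.abs(force()).max()>12: break
E
```

```text
6 t 8.0 Fxyz [ 0.  -0.1  0.5] M [0.03 0.37 0.01] pos mm [ 0.  -0.9  6. ] op 0.137
0.003 t 8.3 Fxyz [ 0.3  0.6 -0. ] M [-0.01  0.32  0.  ] pos mm [-0.1 -0.6  2.9] op 0.135
0.001 t 8.7 Fxyz [-0.1  0.2  0.7] M [ 0.05  0.4  -0.01] pos mm [-0.  -0.7  0.9] op 0.133
-0.001 t 9.1 Fxyz [-1.2 -0.3 -0.6] M [-0.05  0.75 -0.03] pos mm [-0.3 -0.6 -1.1] op 0.139
-0.003 t 9.5 Fxyz [-2.7 -0.1 -0.8] M [-0.    1.05 -0.04] pos mm [-0.3 -0.6 -3.1] op 0.135
-0.005 t 9.9 Fxyz [-3.7  0.2 -2.1] M [-0.02  1.33  0.03] pos mm [-0.2 -0.6 -5.1] op 0.134
-0.008 t 10.2 Fxyz [-4.2 -0.7 -1.9] M [-0.03  1.51  0.  ] pos mm [-0.2 -0.7 -8.1] op 0.138
```

```bash
python3 - <<'E'
from ins import *
dx,dy=0,-.0007
for _ in range(5):
    f=force()
    if abs(f[0])<1 and abs(f[1])<1.5: break
    dx+=np.clip(f[0]*.0001,-.0005,.0005); goto(-.008,dx,dy); 
st(('adj',dx))
for h in(-.012,-.016,-.018,-.020,-.022,-.024,-.026,-.028):
    goto(h,dx,dy); st(h); f=force()
    if np.abs(f).max()>16: break
    if abs(f[0])>1.5: dx+=f[0]*.0001
    if abs(f[1])>1.5: dy+=f[1]*.0001
print(dx,dy)
E
```

```text
('adj', np.float64(-0.001)) t 11.4 Fxyz [0.8 0.2 0.4] M [ 0.01  0.39 -0.01] pos mm [-0.7 -0.8 -7.9] op 0.134
-0.012 t 11.7 Fxyz [ 0.3 -0.3  0.1] M [-0.02  0.35  0.01] pos mm [ -1.   -0.7 -12.1] op 0.133
-0.016 t 12.1 Fxyz [ 0.2 -0.1  0.6] M [ 0.    0.43 -0.03] pos mm [ -1.1  -0.7 -16. ] op 0.135
-0.018 t 12.5 Fxyz [0.1 0.3 3.4] M [0.02 0.33 0.02] pos mm [ -0.9  -0.7 -18. ] op 0.14
-0.02 t 12.9 Fxyz [0.6 0.1 4.8] M [-0.01  0.25 -0.01] pos mm [ -0.9  -0.7 -20.1] op 0.135
-0.022 t 13.2 Fxyz [ 0.7 -0.2  6.5] M [-0.02  0.21  0.  ] pos mm [ -0.9  -0.7 -22.1] op 0.134
-0.024 t 13.6 Fxyz [0.6 0.2 7.2] M [-0.08  0.27 -0.01] pos mm [ -1.   -0.7 -24. ] op 0.133
-0.026 t 14.0 Fxyz [ 0.5 -0.2  8.8] M [-0.03  0.23  0.01] pos mm [ -0.9  -0.8 -26. ] op 0.137
-0.028 t 14.4 Fxyz [-1.9  0.2 39. ] M [0.04 0.74 0.02] pos mm [ -1.   -0.8 -27.1] op 0.137
-0.001 -0.0007
```

Fully seated: spring onset near -17.5 mm and hard stop near -26.5 mm in my frame. Next I'll back off slightly and turn clockwise.

```bash
python3 - <<'E'
from ins import *
dx,dy=-.001,-.0007
goto(-.0263,dx,dy); st('seat')
for a in(.15,.3,.6,.9,1.2,1.45,1.55,1.6,1.65,1.7):
    goto(-.0263,dx,dy,a); st(a); f=force(); Mz=float((np.array(r.current_torque())@F)[2])
    if np.abs(f).max()>25 or abs(Mz)>.5: print('stop',Mz); break
    if abs(f[0])>1.5: dx+=np.clip(f[0]*.0001,-.0004,.0004)
    if abs(f[1])>1.5: dy+=np.clip(f[1]*.0001,-.0004,.0004)
print(dx,dy)
E
```

```text
seat t 14.8 Fxyz [ 0.4 -0.5  8.8] M [-0.11  0.38  0.01] pos mm [ -1.   -0.8 -26.1] op 0.135
0.15 t 15.2 Fxyz [-0.1 -0.3  8.8] M [-0.1   0.43 -0.08] pos mm [ -1.1  -0.8 -26.2] op 0.137
0.3 t 15.6 Fxyz [-0.6 -0.3  8.6] M [-0.24  0.57 -0.04] pos mm [ -1.3  -0.8 -26.2] op 0.135
0.6 t 16.2 Fxyz [-1.9 -1.5  8.8] M [-0.32  0.81  0.01] pos mm [ -1.6  -0.8 -26.2] op 0.136
0.9 t 16.8 Fxyz [-2.1 -1.   9.1] M [-0.2   0.96  0.01] pos mm [ -1.9  -0.7 -26.3] op 0.135
1.2 t 17.3 Fxyz [-2.   0.2  9.2] M [-0.11  1.03 -0.04] pos mm [ -2.2  -0.6 -26.3] op 0.137
1.45 t 17.9 Fxyz [-2.   0.8  8.7] M [ 0.04  0.97 -0.06] pos mm [ -2.5  -0.5 -26.3] op 0.132
1.55 t 18.2 Fxyz [-2.1  0.8  8.8] M [0.15 0.82 0.03] pos mm [ -2.6  -0.4 -26.3] op 0.135
1.6 t 18.6 Fxyz [-1.9  1.3  8.7] M [ 0.21  0.75 -0.01] pos mm [ -2.6  -0.4 -26.3] op 0.136
1.65 t 19.0 Fxyz [-1.7  1.4  9. ] M [ 0.24  0.81 -0.05] pos mm [ -2.6  -0.4 -26.3] op 0.13
1.7 t 19.4 Fxyz [-0.4  2.6  8.9] M [0.49 0.52 0.02] pos mm [ -2.6  -0.2 -26.3] op 0.137
-0.0021600000000000005 -0.00047999999999999996
```

```bash
python3 - <<'E'
from ins import *
dx,dy=-.00216,-.00048
goto(-.0263,dx,dy,1.6); st('back')
for h in(-.025,-.024,-.023,-.022,-.021):
    goto(h,dx,dy,1.6); st(h); f=force()
    if f[2]<-3 : print('catch'); break
E
```

```text
back t 19.8 Fxyz [-0.4  0.9  9.2] M [0.25 0.49 0.02] pos mm [ -2.5  -0.2 -26.2] op 0.134
-0.025 t 20.1 Fxyz [-0.4  1.1  7.7] M [0.23 0.54 0.04] pos mm [ -2.5  -0.2 -24.9] op 0.133
-0.024 t 20.5 Fxyz [-0.7  1.6  7. ] M [0.28 0.51 0.07] pos mm [ -2.4  -0.3 -23.9] op 0.138
-0.023 t 20.9 Fxyz [-1.2  1.6  6.7] M [ 0.37  0.64 -0.03] pos mm [ -2.5  -0.3 -23. ] op 0.133
-0.022 t 21.2 Fxyz [-1.8  1.8  5.9] M [0.46 0.78 0.06] pos mm [ -2.4  -0.3 -22. ] op 0.134
-0.021 t 21.6 Fxyz [-1.8  2.6  4.8] M [0.55 0.83 0.  ] pos mm [ -2.3  -0.4 -21. ] op 0.135
```

```bash
python3 - <<'E'
from ins import *
dx,dy=-.0023,-.0003
for h in(-.0203,-.0197,-.0191):
    goto(h,dx,dy,1.6); st(h); f=force()
    if f[2]<0 : print('catch'); break
for a in(1.52,1.44,1.6):
    goto(-.0203,dx,dy,a); st(('turn',a))
E
```

```text
-0.0203 t 22.0 Fxyz [-1.6  1.7  4.6] M [ 0.49  0.86 -0.03] pos mm [ -2.4  -0.3 -20.3] op 0.136
-0.0197 t 22.4 Fxyz [-1.7  1.6  4.2] M [0.46 0.82 0.02] pos mm [ -2.3  -0.3 -19.7] op 0.131
-0.0191 t 22.8 Fxyz [-2.2  2.3  3.9] M [ 0.37  0.8  -0.04] pos mm [ -2.3  -0.3 -19.1] op 0.133
('turn', 1.52) t 23.2 Fxyz [-0.8  1.3  4.7] M [0.32 0.67 0.01] pos mm [ -2.2  -0.4 -20.3] op 0.134
('turn', 1.44) t 23.5 Fxyz [-1.8  2.6  4.6] M [0.65 0.77 0.  ] pos mm [ -2.3  -0.  -20.3] op 0.133
('turn', 1.6) t 23.9 Fxyz [-1.2  1.   4.9] M [0.28 0.63 0.01] pos mm [ -2.2  -0.4 -20.3] op 0.134
```

```bash
python3 - <<'E'
from ins import *
dx,dy=-.0023,-.0003
for h in(-.0191,-.0186,-.0181,-.0176):
    goto(h,dx,dy,1.57); st(h); f=force()
    if f[2]<0 : print('catch'); break
from look import *
look(.03,'pics/latch.png')
import m
d=m.load('side'); uv=proj(d,K).astype(int)
cv2.imwrite('pics/latch2.png',np.hstack([cv2.resize(m.load(n)['pixels'][v-35:v+30,u-35:u+35,::-1],(400,371),interpolation=cv2.INTER_CUBIC) for n in('top','side') for u,v in[proj(m.load(n),K).astype(int)]]))
E
```

```text
-0.0191 t 24.2 Fxyz [-0.8  0.5  3.8] M [ 0.03  0.51 -0.02] pos mm [ -2.2  -0.4 -19.1] op 0.135
-0.0186 t 24.6 Fxyz [ 0.5 -0.1 -3.1] M [-0.14  0.36 -0.09] pos mm [ -2.2  -0.4 -18.7] op 0.137
catch
```

View pics/latch2.png

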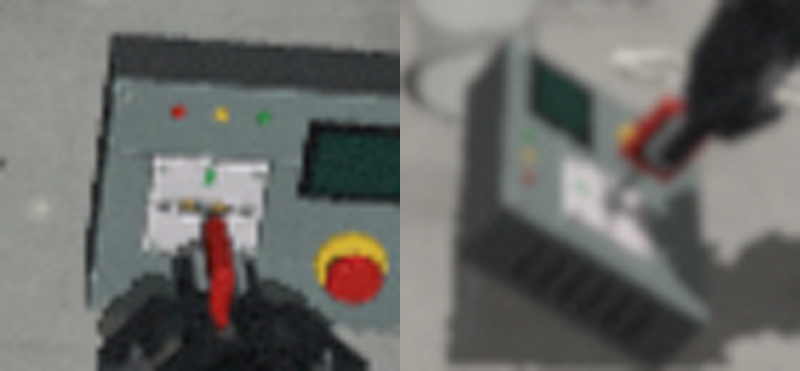

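The key is caught: axial force flips to -3 N at tip about 21 mm below the plate, so it is latched. The picture shows the handle edge-on at (218,270), in line with the green mark. Now I'll release and retreat.

```bash
python3 - <<'E'
from ins import *
dx,dy=-.0023,-.0003
goto(-.0191,dx,dy,1.57); st('pre')
r.set_gripper(.5); st('open')
goto(.06,dx,dy,1.57,.08); st('away')
r.move_linear([.34,-.13,.33],vel=.15); r.sleep(.5); st('clear')
T=[]
for n in('top','side'):
    d=grab(n); u,v=proj(d,K).astype(int); T.append(cv2.resize(d['pixels'][v-40:v+30,u-35:u+35,::-1],(400,400),interpolation=cv2.INTER_CUBIC))
cv2.imwrite('pics/end.png',np.hstack(T))
E
```

```text
pre t 25.0 Fxyz [ 0.3 -0.9  3.9] M [-0.25  0.39  0.  ] pos mm [ -2.2  -0.4 -19. ] op 0.131
open t 25.5 Fxyz [ 0.4 -0.1  0.7] M [-0.04  0.23 -0.01] pos mm [ -2.3  -0.3 -19.1] op 0.498
away t 26.7 Fxyz [0.6 0.1 0.5] M [0.01 0.23 0.02] pos mm [-2.4 -0.3 59.7] op 0.5
clear t 28.4 Fxyz [0.1 0.2 0.8] M [0.03 0.28 0.05] pos mm [  1.6   5.3 207.5] op 0.502
```

View pics/end.png

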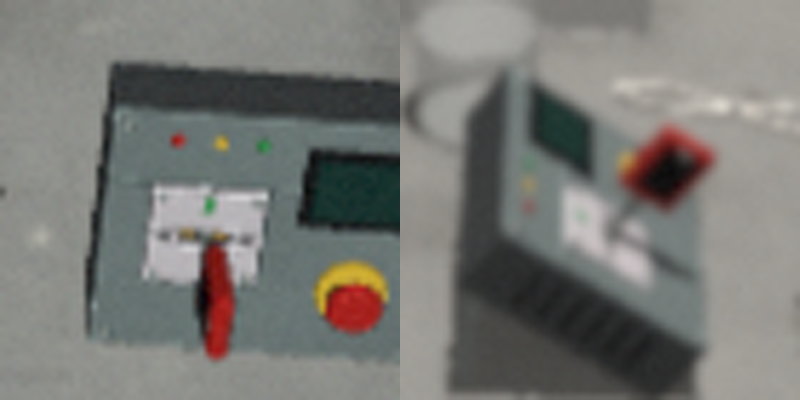

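The key stands by itself in the switch, with its handle in line with the green mark at (215,300), and the gripper is clear. Handing in.

```bash
python3 -c "
from cell import r
print(r.hand_in())"
```

```text
the job is handed in; nothing more can be done
None
```

The key is in the controller's key switch, turned to on and latched there; the gripper is clear, I never touched the beaker, bottle, dishes or tube rack, and I handed the job in at about 28 s.

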